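# Feed a lathe offcut through the scrap box flap

### The arm

A 7-joint arm with a two-finger parallel gripper is mounted at the origin on the work surface. World frame = base frame: x ahead of the robot, y to its left, z up, the work surface at z = 0. Lengths are in m, angles in rad, forces in N, time in s.
With the tool pointing down it reaches from about 0.4 to 0.85 m from the base axis. Payload 10.4 kg.
Tool frame: the origin (TCP) lies between the finger pads; the fingertips stand tips_ahead ahead of it and the grasp point (between the pads) lies 11 mm behind it (tips_ahead is the distance from the TCP to the fingertips, in m); z points along the fingers, x is the direction in which the jaws open and shut, and the axes are right-handed (so a half turn about z gives the same grasp; the last joint's range is limited). The gripper opens to 87 mm and grips with 3 to 60 N. Pads are 19 mm wide; open, the fingers measure 117 mm over their backs; the gripper's body (75 mm by 190 mm) begins 51 mm behind the grasp point.
Start: joints at [-1.212, 0.332, -0.065, 1.46, 0.022, 1.35, -0.088], TCP at [0.233, 0.58, 0.231] pointing down, gripper open.
Joint ranges: [-2.6, 2.6], [-0.5, 2.12], [-1.47, 1.34], [0.16, 2.42], [-1.27, 4.41], [0.06, 2.06], [-2.6, 2.6]. Speed limits (rad/s): [2.22, 2.22, 2.79, 2.79, 3.14, 3.14, 3.14].

### API

Orientations are given as a unit quaternion [x, y, z, w].
In Python, from bench import read_state, camera, close_job, tips_ahead gives the robot as it stands.
- The arm moves only by the tool arm_command, never from a script. Its argument "commands" is a list that holds one entry, the list of rows, each a list of 7 numbers: the turn, a rotation vector about the tool's x, y, z in rad, then the shift along the tool's x, y, z in m, then the opening in per cent of the stroke, from 0 (shut) to 100 (fully open). In form: [[[rx, ry, rz, x, y, z, claw], ...]]. A call has 1 to 20 rows; each row shifts and turns the commanded pose from where the row before left it, along the tool's axes as they then stand; what a row does not reach is not made up. A row lasts 1/8 s, in which the tool goes at most 62.5 mm and 10.7 degrees, less where a joint would pass 70% of its speed; a pose out of reach is approached as far as the arm can. A call with a gripper value outside its range is refused whole. The fingers move at their own pace and stop on an object; "newtons" is the grip in N (left out, the last holds). Time passes only in rows, so rows that do not move let the fingers close. It gives the time, the measured TCP pose, the force and the opening at its end, in the units of the state.
- read_state(): the state, without advancing time (a new reading comes with each control period).
- camera(name): name is "scene" or "top" or "wrist"; returns a dict with "frame" (384x512x3 uint8, red, green, blue), "vfov" (degrees; the focal length in pixels is half the picture's height over the tangent of half this angle, whatever the lens; pixels are square), "cx", "cy" (the principal point, pixels), "R" (3x3) and "t" (3): a world point X has camera coordinates R X + t. Camera axes: x right, y down, z forward; pixel columns grow to the right and rows downward; lengths in m; the calibration is good to about 2 mm. A picture is of the moment at which its call begins. There is no depth.
- close_job(): hands the job in, once; it reports no verdict.
The state is a dict: "time": time; "joint_positions": joint angles; "joint_vel": joint speeds; "joint_torque": joint torques, N m; "ee_pos": TCP position; "eef_rot": TCP orientation; "ft_force": force on the tool from outside, world axes, zero at the start; "torque": the same for the moment, N m; "width": finger opening in m.
Only numpy, scipy, OpenCV 4.12 (cv2) and the standard library are available. Lean on these libraries where they do the work, as an engineer would, in place of code of your own. Each camera call takes 0.05 s, during which the arm holds its last target.

### The job

Clear the square-based wooden offcut from the deck of the scrap box: push the spring flap open with one finger and hold it open while the other finger pushes the offcut through the doorway, so that it drops into the bin, then let the flap swing shut behind it. Do not pick the offcut up or shove the flap with it: the ragged wood must not press on the flap. Leave the knob, the jar and the lathe centre where they stand.

Things in the scene. Friction and masses are not known exactly. Their poses are not given: they have to be found in the camera images.
- station: Plywood scrap box, fixed. Origin on the bench under the middle of its doorway; x points through the doorway from deck to bin, y left, z up. Deck: flat board, top 70 mm above the bench, x = -163 to -3 mm, y = -150 to 150 mm, ending in a sheer edge at x = -3 mm.
- doorway (a point): Middle of the doorway at the deck's edge (box frame x = -3, y = 0, z = 70 mm). The doorway is 140 mm wide and open at the top, in a front wall that stands on the deck from x = -15 to -3 mm, 50 mm high above it. Only the flap closes it.
- bin_floor (a point): Middle of the bin's floor (box frame x = 97, y = 0, z = 6 mm). The bin lies behind the doorway, inside x = -3 to 196 mm, y = -140 to 140 mm, walls up to z = 120 mm. A clear hood covers it at z = 120 to 124 mm from x = 126 mm on. Two low scraps are fixed on its floor at the back.
- flap (a joint): Angle (rad) of the flap: 0 shut (across the doorway), grows as it swings into the bin, up to 1.6. A spring shuts it with 0.1 N m when shut, rising to 0.2 N m at 1.2 rad, lightly damped, so it closes at once when let go.
- flap_hinge (a point): On the flap's upright hinge axis at deck height: x = 4 mm, y = 65 mm, z = 70 mm in the frame of the scrap box. The flap is an aluminium plate 6 mm thick, its middle plane through the hinge axis; shut, it reaches from 4 to 128 mm to the right (-y) of the hinge, and it spans 5 to 49 mm above the deck. It swings only into the bin (tip towards +x of the box).
- offcut_center (a point): Centre of the offcut, half-way up, 26 mm above its underside; z axis up. Light wood, about 45 g: a square block 40 x 40 mm and 30 mm high (sides along its own x and y) with a round stub of 26 mm diameter and 22 mm height on top. It stands on the deck in front of the doorway, right of its middle.
- knob_center (a point): Centre of a turned wooden knob, 36 mm across, 44 mm high, standing on the right part of the deck. A bystander.
- jar_center (a point): Centre of a wax jar, amber glass, 60 mm across, 60 mm high, on the bench to the right of the scrap box. A bystander.
- centre_center (a point): Centre of a steel lathe centre, 32 mm across, 50 mm high, on the bench to the left of the scrap box. A bystander.

How it is judged:
On the way, in this order (a step that is already met when the one before it is completed fails the run):
1. the flap is pushed open by a finger while the offcut still stands on the deck (value of joint flap above 0.15 rad and contact force between the fingers and flap above 0.1 N and x of offcut_center in the frame of station below -0.02 m), for 0.05 s.
2. the offcut is pushed over the deck's edge by a finger while a finger holds the flap open (value of joint flap above 0.4 rad and contact force between the fingers and flap above 0.1 N and contact force between the fingers and offcut above 0.02 N and x of offcut_center in the frame of station between -0.02 and 0.04 m and z of offcut_center in the frame of station above 0.06 m), for 0.02 s.
At the end, for the whole second after the job is handed in: The offcut lies at rest in the bin (its centre inside the bin walls, less than 60 mm above the bench), the flap is shut (under 0.06 rad), and knob, jar and lathe centre are within 15 mm of where they stood (x of offcut_center in the frame of station between 0 and 0.195 m and y of offcut_center in the frame of station between -0.14 and 0.14 m and z of offcut_center in the frame of station below 0.06 m and linear speed of offcut below 0.02 m/s and value of joint flap below 0.06 rad and distance of each of knob_center, jar_center, centre_center from where it was at the start of the episode below 0.015 m); the robot touches nothing.
It fails at once if the offcut presses on the flap with more than 0.8 N (contact force between offcut and flap above 0.8 N).
It fails at once if the offcut is lifted more than 15 mm above where it stands on the deck (z of offcut_center in the frame of station above 0.111 m).
It fails at once if the knob is moved more than 15 mm (distance of knob_center from where it was at the start of the episode above 0.015 m).
It fails at once if the jar is moved more than 15 mm (distance of jar_center from where it was at the start of the episode above 0.015 m).
It fails at once if the lathe centre is moved more than 15 mm (distance of centre_center from where it was at the start of the episode above 0.015 m).
It also fails if it takes over 35 s, if anything falls off the work surface, if the arm or the gripper's body presses on something with over 40 N, if the wrist force passes 120 N, or if a joint passes its speed limit or range.

## Working session

There is one attempt and no reset: what is moved stays moved. The work goes in short steps, Python scripts to look and compute and a tool call to move; the robot and the scene stay as the last step left them, time stands still between calls to the robot, and variables do not carry over. Pictures are saved under pics/ and viewed, and the job is handed in when it is done.

Besides the shell and the picture viewer there is one more tool, called after "Call:" by a JSON object that holds its "fn" and its "kwargs", one argument or row to a line. arm_command: Moves the arm, as the interface text tells. Its arguments: {"type":"object","properties":{"commands":{"type":"array"},"newtons":{"type":"number"}},"required":["commands"]}

```bash
ls; mkdir -p pics; python3 - <<'E'
from bench import *
import cv2,pickle
s=read_state();print(s); print(tips_ahead if not callable(tips_ahead) else tips_ahead())
d={}
for n in("scene","top","wrist"):
    c=camera(n);d[n]=c;cv2.imwrite(f"pics/{n}0.png",c["frame"][:,:,::-1]);print(n,c["vfov"],c["cx"],c["cy"],c["R"],c["t"])
pickle.dump(d,open("c0.pkl","wb"))
E
```

```text
pics
{'time': 0.0, 'joint_positions': array([-1.21160798,  0.33282238, -0.06469802,  1.46096629,  0.02161066,
        1.34992967, -0.08850106]), 'joint_vel': array([ 0.00098583, -0.00141692,  0.00102525,  0.00143794,  0.00069783,
        0.00065864, -0.00051717]), 'joint_torque': array([-4.67997997e-04, -6.23262548e+01,  2.44005967e-02, -3.89898634e+01,
       -6.13388722e-02,  3.98206722e-02,  1.48510285e-04]), 'ee_pos': array([0.2327261 , 0.5796273 , 0.22977293]), 'eef_rot': array([ 8.28420344e-01,  5.60106439e-01, -5.68634764e-04,  4.33275594e-04]), 'ft_force': array([-0.52293742,  0.02620202, -0.02833299]), 'torque': array([ 0.01298621,  0.00864535, -0.02069589]), 'width': 0.08715925875457618}
0.008
scene 44.60203255791408 253.84654486108857 193.97936273621838 [[ 0.90187952  0.43165226 -0.01701959]
 [ 0.24189877 -0.53727263 -0.80797469]
 [-0.35790826  0.72457881 -0.58897134]] [-0.58273391 -0.05833195  1.25943151]
top 55.781926775635576 254.44525799427362 192.5067829512261 [[-0.00700407 -0.99996636  0.00426883]
 [-0.96755579  0.00569875 -0.2525932 ]
 [ 0.25256037 -0.00589951 -0.96756315]] [0.04806878 0.62061781 0.64984408]
wrist 66.21528149731327 255.38667955315296 195.57125662170355 [[ 3.72468127e-01  9.28044982e-01 -7.32285801e-05]
 [ 9.00432167e-01 -3.61366698e-01  2.42148760e-01]
 [ 2.24698479e-01 -9.02586325e-02 -9.70239132e-01]] [-0.62442081 -0.02997155  0.39044738]
```

View pics/scene0.png

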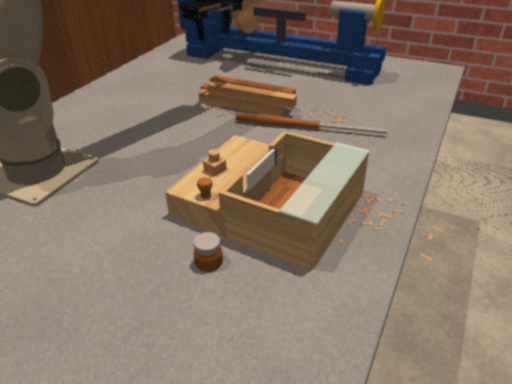

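View pics/top0.png

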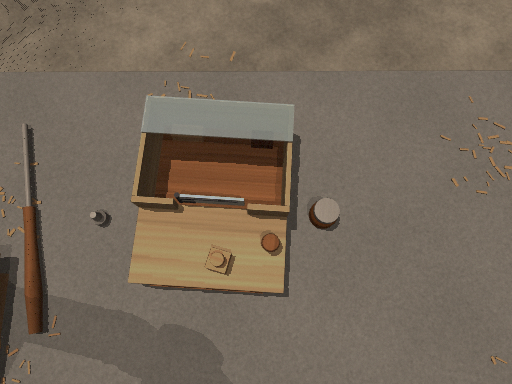

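View pics/wrist0.png

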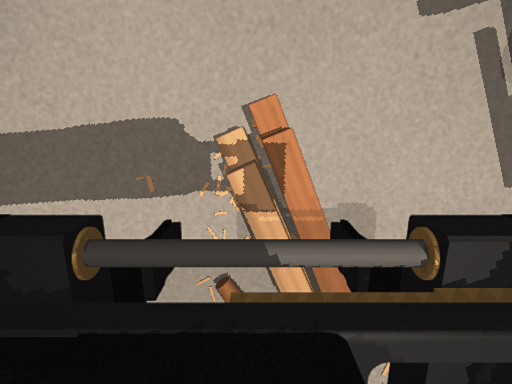

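The top view shows the box with its deck toward the robot (deck front corners about (130,283) and (284,291)), the offcut near (218,260), the knob at (270,242), the jar at (325,212) and the lathe centre at (98,217). I'll enlarge it for accurate corners.

```bash
python3 - <<'E'
import cv2,pickle
d=pickle.load(open("c0.pkl","rb"))
f=d["top"]["frame"][:,:,::-1]
cv2.imwrite("pics/topz.png",cv2.resize(f[185:300,120:300],None,fx=4.4,fy=4.4,interpolation=cv2.INTER_CUBIC))
f=d["scene"]["frame"][:,:,::-1]
cv2.imwrite("pics/scz.png",cv2.resize(f[125:280,160:380],None,fx=3.6,fy=3.6,interpolation=cv2.INTER_CUBIC))
E
```

```text
(no output)
```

View pics/topz.png

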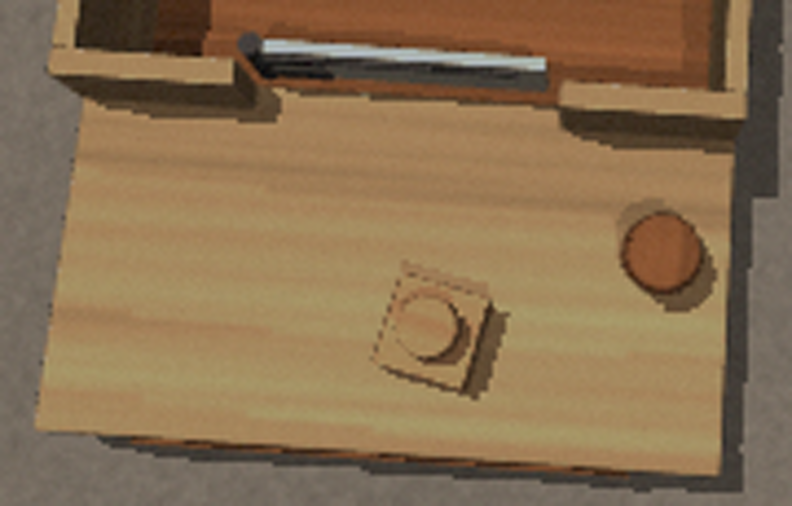

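View pics/scz.png

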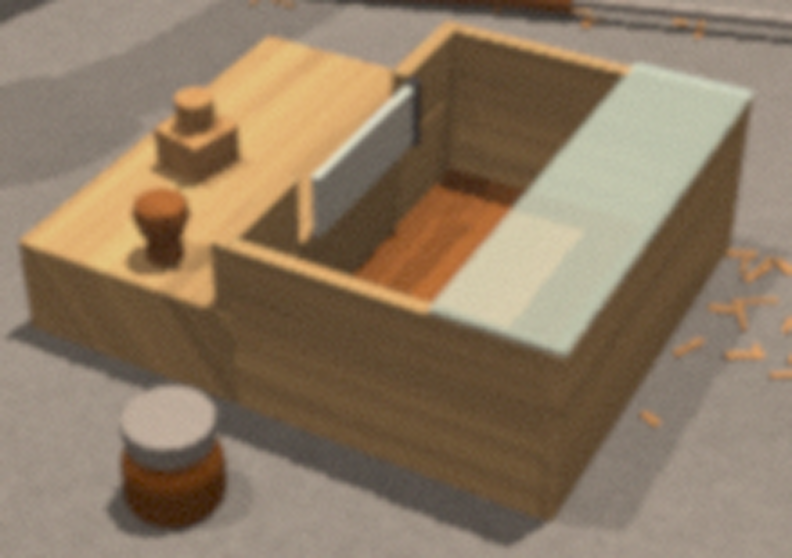

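```bash
cat > h.py <<'E'
import numpy as np
def ray(c,u,v,z):
    f=c["frame"].shape[0]/2/np.tan(np.radians(c["vfov"])/2)
    d=np.array([(u-c["cx"])/f,(v-c["cy"])/f,1.])
    R=np.array(c["R"]);o=-R.T@c["t"];d=R.T@d
    return o+d*(z-o[2])/d[2]
E
python3 - <<'E'
import pickle
from h import *
np.set_printoptions(precision=4,suppress=True)
c=pickle.load(open("c0.pkl","rb"))["top"]
def P(u,v,z): return ray(c,120+(u+.5)/4.4-.5,185+(v+.5)/4.4-.5,z)[:2]
L,R=P(37,431,.07),P(719,474,.07)
print(L,R,np.linalg.norm(L-R))
e=(L-R)/np.linalg.norm(L-R); ex=np.array([e[1],-e[0]])
print("yaw deck",np.arctan2(ex[1],ex[0]))
jl,jr=P(235,83,.12),P(560,103,.12)
w=(jl-jr);print("doorway",jl,jr,np.linalg.norm(w),np.arctan2(-w[0],w[1]))
o1=(L+R)/2+.163*ex; o2=(jl+jr)/2+.015*ex
wl,wr=P(50,73,.12),P(745,117,.12); w=wl-wr; print('wall',np.linalg.norm(w),np.arctan2(-w[0],w[1]),(wl+wr)/2+.015*ex)
print("origins",o1,o2)
o=(o1+o2)/2
bx=lambda p:np.array([(p-o)@ex,(p-o)@e])*1000
print('flap',bx(P(262,47,.119)),bx(P(545,65,.119)))
q=[P(*a,.1) for a in((375,358),(464,391),(491,296),(403,263))]
print("block",[bx(a) for a in q],bx(sum(q)/4),[np.linalg.norm(q[i]-q[i-1]) for i in range(4)])
v=q[1]-q[0];print("blk yaw world",np.arctan2(v[1],v[0]), 'box',np.arctan2(v@e,v@ex))
print("stub",bx(P(426,326,.122)),P(426,326,.122),"knob",bx(P(661,252,.114)))
print('jar',bx(ray(c,325,210,.06)[:2]),'centre',bx(ray(c,98,214,.05)[:2]),o)
E
```

```text
[0.4469 0.2869] [ 0.4269 -0.009 ] 0.2965207950849536
yaw deck -0.06783384773144138
doorway [0.59   0.1974] [0.5804 0.0587] 0.13907841946236693 -0.06888644801754029
wall 0.2973690566319465 -0.07067082708907556 [0.5993 0.1273]
origins [0.5995 0.1279] [0.6001 0.127 ]
flap [ 2.1359 59.6564] [  1.716  -62.3851]
block [array([-124.8057,    1.181 ]), array([-136.055 ,  -37.3285]), array([-96.0049, -45.5853]), array([-84.3615,  -6.964 ])] [-110.3068  -22.1742] [np.float64(0.04125628093012383), np.float64(0.04011897759281353), np.float64(0.04089234087513973), np.float64(0.04033828289633011)]
blk yaw world -1.9228388804942083 box -1.855005032762767
stub [-111.7559  -21.3682] [0.4869 0.1137] knob [ -74.635  -116.3049]
jar [   3.8544 -227.6389] centre [-31.1991 237.3114] [0.5998 0.1275]
```

The box comes out cleanly: origin about (0.600, 0.1275), yaw about -0.069. The offcut is at box (-111, -22) mm, turned -16°. My plan is to line the jaws up with box x and straddle the offcut with the gripper open. I then drive along +x, so the front finger opens the flap while the rear one pushes the offcut. First I turn the tool.

Call:
{"fn": "arm_command", "kwargs": {
  "commands": [
    [[0,0,0.157,0,0,0,100],[0,0,0.157,0,0,0,100],[0,0,0.157,0,0,0,100],[0,0,0.157,0,0,0,100],[0,0,0.157,0,0,0,100],[0,0,0.157,0,0,0,100],[0,0,0.157,0,0,0,100],[0,0,0.16,0,0,0,100],[0,0,0,0,0,0,100]]
  ]
}}

```text
time: 1.27
ee_pos: [0.2327, 0.5799, 0.2303]
eef_rot: [0.999, -0.034, -0.0, 0.0]
ft_force: [0.4, 0.5, -0.2]
width: 0.087
```

```bash
cat >> h.py <<'E'
O=np.array([.5998,.1275]);Y=-.069
EX=np.array([np.cos(Y),np.sin(Y)]);EY=np.array([-EX[1],EX[0]])
def rep():
    from bench import read_state
    from scipy.spatial.transform import Rotation as Ro
    s=read_state();M=Ro.from_quat(s["eef_rot"]).as_matrix();p=s["ee_pos"]
    b=np.array([(p[:2]-O)@EX,(p[:2]-O)@EY])*1000
    print("t",s["time"],"box mm",b.round(1),"tipz",(p[2]+.008*M[2,2]*1).round(4),"yaw",np.arctan2(M[1,0],M[0,0]).round(4),"zaxis",M[:,2].round(4),"w",s["width"],"F",s["ft_force"].round(2),"j",s["joint_positions"].round(2))
    return p,M
def tool(p,M,bx,by,tipz):
    w=O+EX*bx/1000+EY*by/1000
    return (M.T@(np.array([w[0],w[1],tipz+.008])-p)).round(4)
E
python3 - <<'E'
from h import *
p,M=rep();print(tool(p,M,-99,-21,.215))
E
```

```text
t 1.275 box mm [-397.4  426. ] tipz 0.2223 yaw -0.0689 zaxis [-0.e+00 -5.e-04 -1.e+00] w 0.0869876194534816 F [ 0.41  0.54 -0.18] j [-1.34  0.33  0.1   1.47 -0.03  1.35 -1.31]
[0.2983 0.447  0.0075]
```

Call:
{"fn": "arm_command", "kwargs": {
  "commands": [
    [[0,0,0,0.022,0.032,0,100],[0,0,0,0.022,0.032,0,100],[0,0,0,0.022,0.032,0,100],[0,0,0,0.022,0.032,0,100],[0,0,0,0.022,0.032,0,100],[0,0,0,0.022,0.032,0,100],[0,0,0,0.022,0.032,0,100],[0,0,0,0.022,0.032,0,100],[0,0,0,0.022,0.032,0,100],[0,0,0,0.022,0.032,0,100],[0,0,0,0.022,0.032,0,100],[0,0,0,0.022,0.032,0,100],[0,0,0,0.022,0.032,0,100],[0,0,0,0.012,0.031,0,100],[0,0,0,0,0,0,100],[0,0,0,0,0,0,100]]
  ]
}}

```text
time: 3.28
ee_pos: [0.4986, 0.1139, 0.2305]
eef_rot: [0.999, -0.034, -0.0, -0.0]
ft_force: [0.2, -0.2, -0.8]
width: 0.087
```

```bash
python3 - <<'E'
from h import *
from bench import camera
import cv2
p,M=rep();print(tool(p,M,-99,-21,.08))
for n in("wrist","scene"):
    c=camera(n);cv2.imwrite(f"pics/{n}1.png",c["frame"][:,:,::-1])
E
```

```text
t 3.275 box mm [-100.   -20.5] tipz 0.2225 yaw -0.0672 zaxis [-3.e-04  3.e-04 -1.e+00] w 0.08698086862185661 F [ 0.16 -0.2  -0.77] j [-0.79  0.07  0.51  1.78 -0.04  1.3  -0.34]
[0.0011 0.0005 0.1425]
```

View pics/wrist1.png

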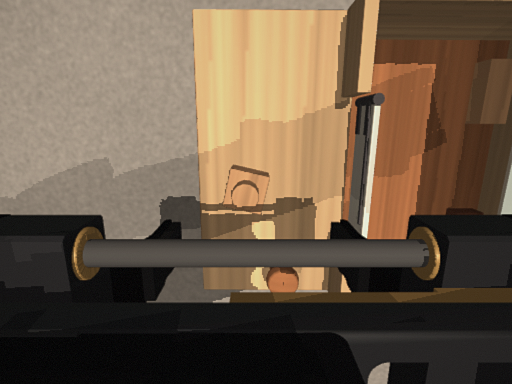

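View pics/scene1.png

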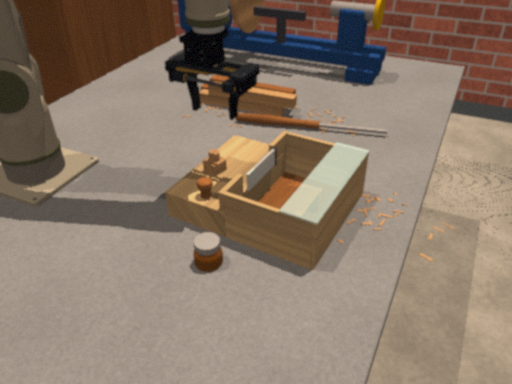

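The wrist view shows the offcut's stub at about (245,190), the knob at (283,282) and the flap at (370,160). I'll check the offcut position from this view before going down.

```bash
python3 - <<'E'
from h import *
from bench import camera
c=camera("wrist")
for n,u,v,z in(("stub",245,193,.122),("c1",235,166,.1),("c2",269,173,.1),("knob",283,280,.114),("flaphinge",377,99,.119)):
    q=ray(c,u,v,z)[:2]-O;print(n,(q@EX*1000).round(1),(q@EY*1000).round(1))
E
```

```text
stub -109.6 -18.0
c1 -120.0 3.9
c2 -86.6 -3.0
knob -71.4 -111.7
flaphinge 5.2 65.2
```

Call:
{"fn": "arm_command", "kwargs": {
  "commands": [
    [[0,0,0,-0.002,0,0.02,100],[0,0,0,0,0,0.025,100],[0,0,0,0,0,0.025,100],[0,0,0,0,0,0.02,100],[0,0,0,0,0,0.018,100],[0,0,0,0,0,0.018,100],[0,0,0,0,0,0.016,100],[0,0,0,0,0,0,100]]
  ]
}}

```text
time: 4.42
ee_pos: [0.4961, 0.1135, 0.0875]
eef_rot: [0.999, -0.035, -0.001, 0.0]
ft_force: [-0.3, 0.5, 0.8]
width: 0.087
```

```bash
python3 - <<'E'
from h import *
from bench import camera
import cv2
p,M=rep()
c=camera("top");cv2.imwrite("pics/top2.png",cv2.resize(c["frame"][150:300,110:310,::-1],None,fx=4,fy=4))
c=camera("scene");cv2.imwrite("pics/sc2.png",cv2.resize(c["frame"][70:270,140:380,::-1],None,fx=3,fy=3))
E
```

```text
t 4.425 box mm [-102.5  -21.1] tipz 0.0795 yaw -0.0691 zaxis [-1.8e-03 -9.0e-04 -1.0e+00] w 0.08695455965438478 F [-0.25  0.53  0.75] j [-0.76  0.23  0.5   1.95 -0.13  1.   -0.27]
```

View pics/top2.png

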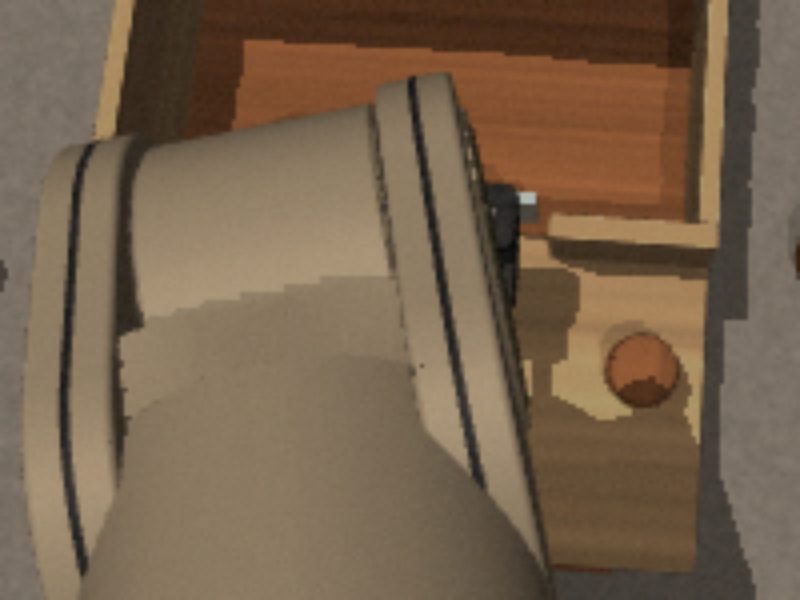

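View pics/sc2.png

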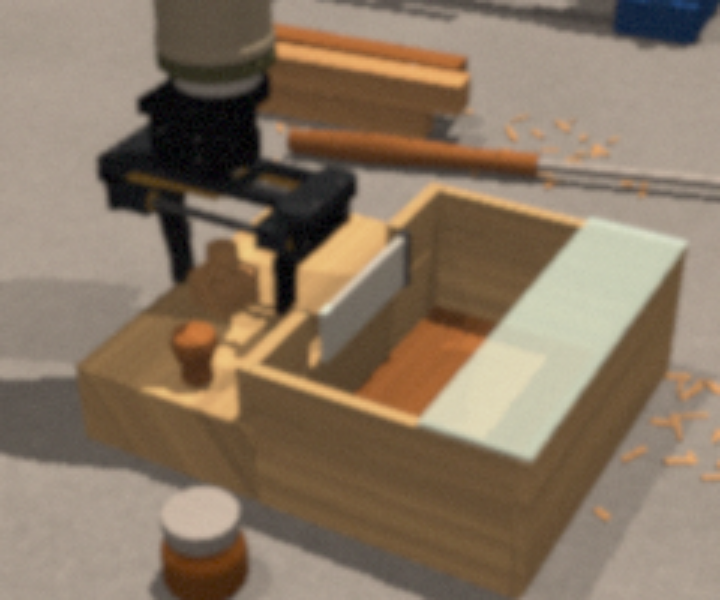

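The offcut stands between the fingers, with the front finger clear of the flap. I push ahead slowly.

Call:
{"fn": "arm_command", "kwargs": {
  "commands": [
    [[0,0,0,0.004,0,0,100],[0,0,0,0.005,0,0,100],[0,0,0,0.005,0,0,100],[0,0,0,0.005,0,0,100],[0,0,0,0.005,0,0,100],[0,0,0,0.005,0,0,100],[0,0,0,0.005,0,0,100],[0,0,0,0.005,0,0,100],[0,0,0,0.005,0,0,100],[0,0,0,0.005,0,0,100],[0,0,0,0.005,0,0,100],[0,0,0,0.005,0,0,100],[0,0,0,0.005,0,0,100],[0,0,0,0.005,0,0,100],[0,0,0,0.005,0,0,100],[0,0,0,0.005,0,0,100],[0,0,0,0.005,0,0,100],[0,0,0,0.004,0,0,100],[0,0,0,0,0,0,100]]
  ]
}}

```text
time: 6.9
ee_pos: [0.585, 0.107, 0.0885]
eef_rot: [0.999, -0.035, 0.0, 0.0]
ft_force: [-1.6, -0.9, -0.5]
width: 0.087
```

```bash
python3 - <<'E'
from h import *
from bench import camera
import cv2
p,M=rep()
c=camera("top");cv2.imwrite("pics/top3.png",cv2.resize(c["frame"][150:300,110:310,::-1],None,fx=4,fy=4))
c=camera("scene");cv2.imwrite("pics/sc3.png",cv2.resize(c["frame"][70:270,140:380,::-1],None,fx=3,fy=3))
c=camera("wrist");cv2.imwrite("pics/w3.png",c["frame"][:,:,::-1])
E
```

```text
t 6.9 box mm [-13.4 -21.4] tipz 0.0805 yaw -0.0703 zaxis [ 2.e-04 -2.e-04 -1.e+00] w 0.08699109331262317 F [-1.56 -0.92 -0.53] j [-0.66  0.41  0.5   1.73 -0.22  1.06 -0.16]
```

View pics/top3.png

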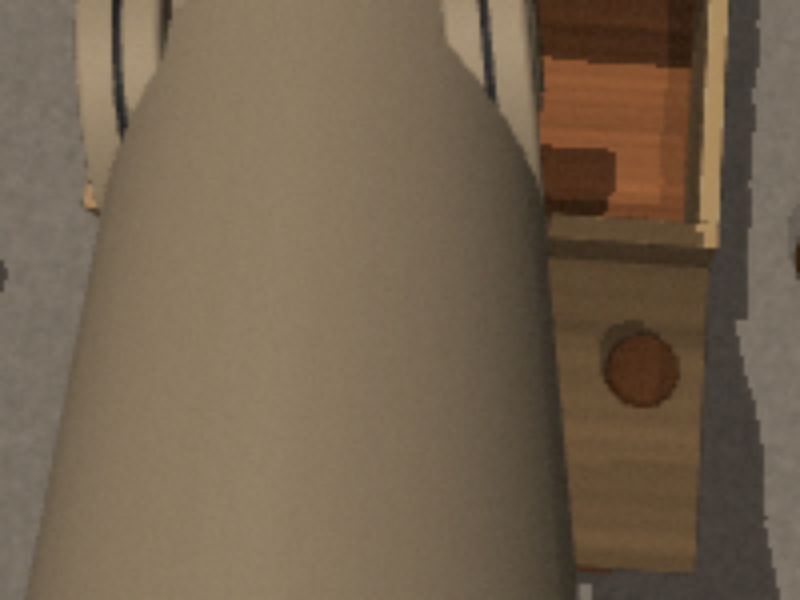

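View pics/sc3.png

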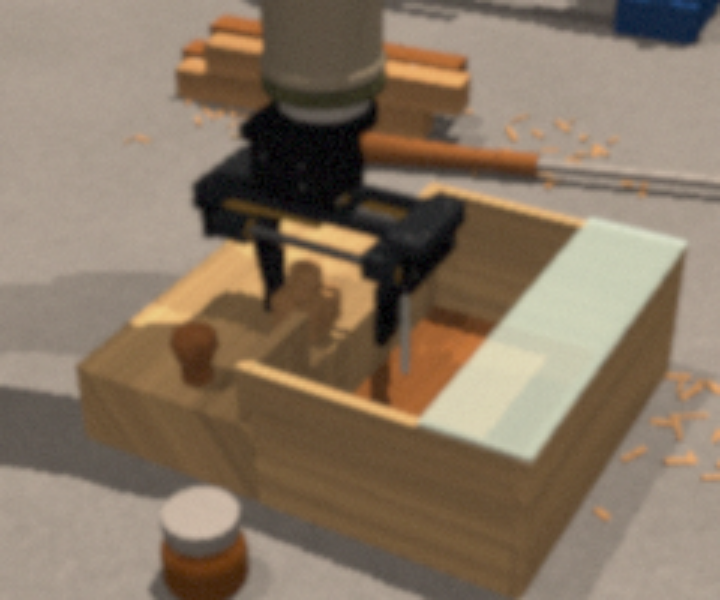

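View pics/w3.png

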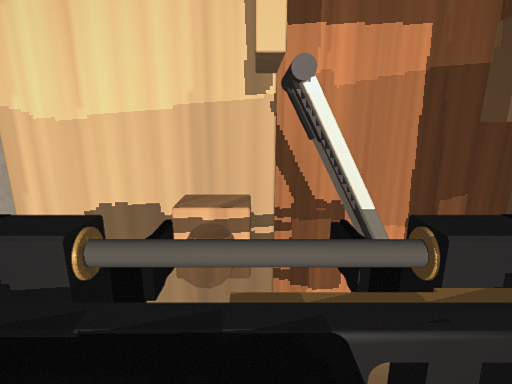

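The wrist view shows the offcut squared up against the rear finger (top edge (174-251, 208)), and the flap held open by the front finger, running from (303,67) to (380,235). The gap between them is ample, so I push on over the edge.

Call:
{"fn": "arm_command", "kwargs": {
  "commands": [
    [[0,0,0,0.004,0,0,100],[0,0,0,0.004,0,0,100],[0,0,0,0.004,0,0,100],[0,0,0,0.004,0,0,100],[0,0,0,0.004,0,0,100],[0,0,0,0.004,0,0,100],[0,0,0,0.004,0,0,100],[0,0,0,0.004,0,0,100],[0,0,0,0.004,0,0,100],[0,0,0,0.004,0,0,100],[0,0,0,0,0,0,100],[0,0,0,0,0,0,100]]
  ]
}}

```text
time: 8.55
ee_pos: [0.6247, 0.1042, 0.0886]
eef_rot: [0.999, -0.035, 0.0, 0.0]
ft_force: [-1.1, -1.2, -0.2]
width: 0.0869
```

```bash
python3 - <<'E'
from h import *
from bench import camera
import cv2
p,M=rep()
c=camera("scene");cv2.imwrite("pics/sc4.png",cv2.resize(c["frame"][70:270,140:380,::-1],None,fx=3,fy=3))
c=camera("wrist");cv2.imwrite("pics/w4.png",c["frame"][:,:,::-1])
E
```

```text
t 8.55 box mm [ 26.4 -21.5] tipz 0.0806 yaw -0.0703 zaxis [ 3.e-04 -2.e-04 -1.e+00] w 0.08690945698727198 F [-1.06 -1.18 -0.16] j [-0.61  0.49  0.49  1.62 -0.25  1.09 -0.12]
```

View pics/sc4.png

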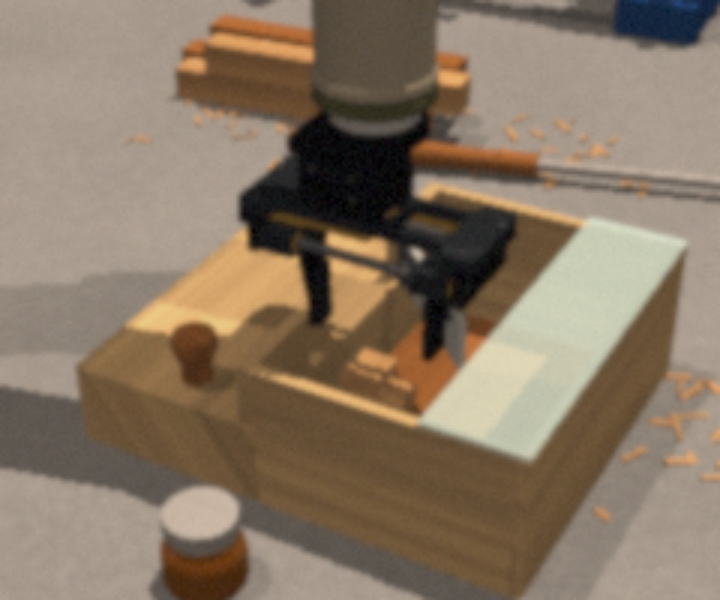

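View pics/w4.png

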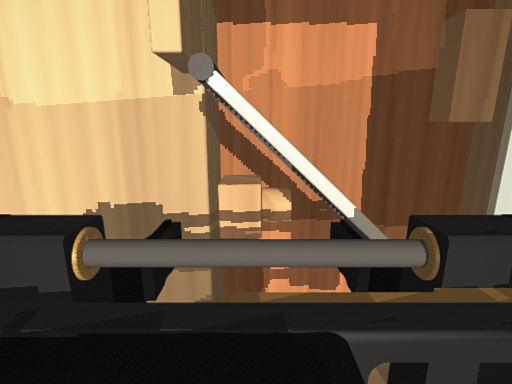

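The offcut has dropped and lies on its side on the bin floor at about (255,200) in the wrist view, well below the flap. I back the fingers out so the flap closes gently, then lift.

Call:
{"fn": "arm_command", "kwargs": {
  "commands": [
    [[0,0,0,-0.006,0,0,100],[0,0,0,-0.01,0,0,100],[0,0,0,-0.01,0,0,100],[0,0,0,-0.01,0,0,100],[0,0,0,-0.01,0,0,100],[0,0,0,-0.01,0,0,100],[0,0,0,-0.01,0,0,100],[0,0,0,-0.01,0,0,100],[0,0,0,-0.01,0,0,100],[0,0,0,-0.01,0,0,100],[0,0,0,-0.006,0,0,100],[0,0,0,0,0,-0.02,100],[0,0,0,0,0,-0.03,100],[0,0,0,0,0,-0.03,100],[0,0,0,0,0,-0.03,100],[0,0,0,0,0,-0.03,100],[0,0,0,0,0.03,0,100],[0,0,0,0,0,0,100]]
  ]
}}

```text
time: 10.9
ee_pos: [0.5209, 0.0794, 0.229]
eef_rot: [0.999, -0.037, 0.001, -0.0]
ft_force: [-0.3, 0.2, -0.1]
width: 0.0876
```

Call:
{"fn": "arm_command", "kwargs": {
  "commands": [
    [[0,0,0,-0.02,-0.04,0,100],[0,0,0,-0.02,-0.04,0,100],[0,0,0,-0.02,-0.04,0,100],[0,0,0,-0.01,-0.04,0,100],[0,0,0,0,-0.04,0,100],[0,0,0,0,-0.04,0,100],[0,0,0,0,-0.04,0,100],[0,0,0,0,-0.03,0,100],[0,0,0,0,0,0,100],[0,0,0,0,0,0,100]]
  ]
}}

```text
time: 12.15
ee_pos: [0.4725, 0.3952, 0.2282]
eef_rot: [0.999, -0.035, -0.0, 0.0]
ft_force: [0.4, 0.2, -0.1]
width: 0.0873
```

```bash
python3 - <<'E'
from h import *
from bench import camera
import cv2
p,M=rep()
c=camera("scene");cv2.imwrite("pics/sc5.png",cv2.resize(c["frame"][70:290,140:380,::-1],None,fx=2.7,fy=2.7))
c=camera("top");cv2.imwrite("pics/top5.png",cv2.resize(c["frame"][90:300,80:350,::-1],None,fx=2.8,fy=2.8))
E
```

```text
t 12.15 box mm [-145.4  258.3] tipz 0.2202 yaw -0.0704 zaxis [-3.e-04 -8.e-04 -1.e+00] w 0.0873084550491422 F [ 0.38  0.23 -0.08] j [-1.04  0.32  0.33  1.51 -0.11  1.34 -0.76]
```

View pics/sc5.png

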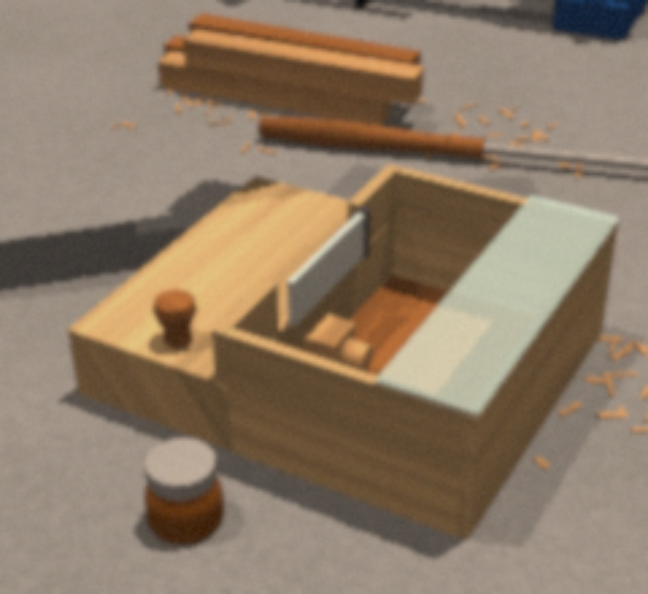

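View pics/top5.png

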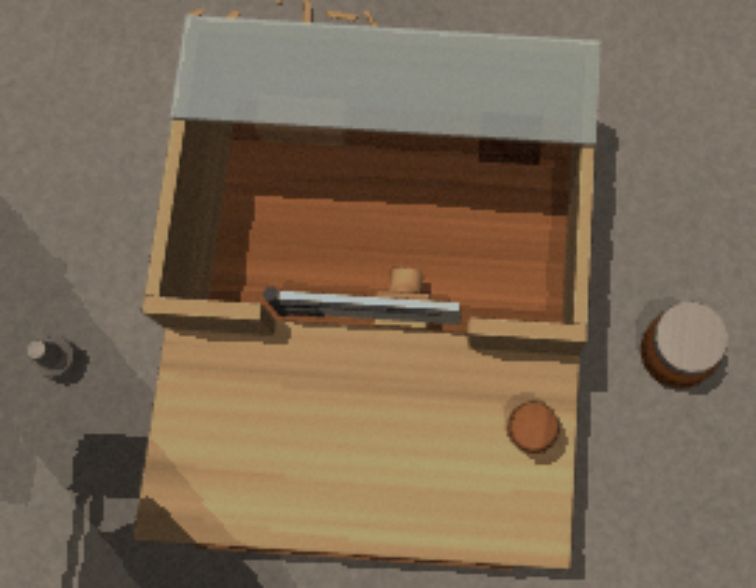

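Both views show the offcut on its side on the bin floor, at (405,300) in the enlarged top view. The flap's ends sit at the same pixels as at the start, and the knob, jar and lathe centre look unmoved. I hand in.

```bash
python3 - <<'E'
import pickle,cv2
from h import *
from bench import camera, close_job
a=pickle.load(open("c0.pkl","rb"))["top"]["frame"];b=camera("top")["frame"]
for n,(x0,y0,x1,y1) in dict(knob=(255,228,285,258),jar=(305,192,345,232),centre=(88,205,110,225),flap=(190,190,246,206)).items():
    g=[cv2.cvtColor(i,cv2.COLOR_RGB2GRAY)[y0:y1,x0:x1].astype(np.float32) for i in(a,b)]
    print(n,"shift px",np.round(cv2.phaseCorrelate(*g),2))if 0 else print(n,cv2.phaseCorrelate(*g))
print(close_job())
E
```

```text
knob ((-0.023261036213959585, -0.05877269481484504), 1.0089715427822536)
jar ((0.022019612228838525, -0.06323366140355802), 0.9706871792674064)
centre ((-0.08172346778001938, 0.120933527391335), 0.9678205272182823)
flap ((-0.19280605407074347, -0.047239896025470074), 0.8751577953497569)
the job is handed in; nothing more can be done
None
```

The offcut is in the bin and the flap is shut behind it; I handed the job in at about 12 s (limit 35 s). I set the open gripper over the offcut with the jaws along the box's x axis. One straight push then let the front finger open the flap and hold it while the rear finger slid the offcut over the deck's edge. After that I backed out so the flap closed gently, then lifted and moved the arm clear.

My last checks agreed with the task:
- **Offcut:** it lies on its side on the bin floor, well under the flap. In the last view with both in sight before the edge, there was a clear gap between offcut and flap.
- **Flap:** in the top view it shows a shift of 0.2 px from where it was at the start, so it reads as shut.
- **Bystanders:** the knob, jar and lathe centre moved less than 0.15 px in the top view, which is well under 1 mm.

No check failed. The two camera views disagreed by about 3 mm on the offcut and about 5 mm on the knob, which was within the clearance I had. The contact forces and the flap angle at each step were not measured directly. I judged them from the pictures and the wrist force, which was 1 to 2 N while the flap was held open.

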